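# Stop the belt and pull the spent desiccant canister with the tongs

## Robot

A 6-joint arm with a two-finger parallel gripper is mounted at the origin on the work surface. World frame = base frame: x ahead of the robot, y to its left, z up, the work surface at z = 0. Lengths are in m, angles in rad, forces in N, time in s.
With the tool pointing down it reaches from about 0.25 to 0.85 m from the base axis. Payload 12.5 kg.
Tool frame: the origin (TCP) lies at the very end of the fingers, on their centre line; the grasp point (between the pads) lies 19 mm behind it (manip.grip_point_offset is the distance from the TCP to the grasp point, in m); z points along the fingers, y is the line along which they close (so a half turn about z gives the same grasp; the last joint's range is limited). The gripper opens to 93 mm and grips with 3 to 60 N. Pads are 15 mm wide; open, the fingers measure 128 mm over their backs; the gripper's body (75 mm by 188 mm) begins 65 mm behind the grasp point.
Start: joints at [-1.281, 0.351, 1.652, -0, 1.139, -0.085], TCP at [0.201, -0.512, 0.196] pointing down, gripper open.
Joint ranges: [-2.75, 2.75], [-0.79, 2.1], [0.01, 2.65], [-1.57, 4.71], [0.07, 3.14], [-2.87, 2.87]. Speed limits (rad/s): [2.22, 2.22, 2.79, 3.14, 3.14, 3.14].

## Interface

Orientations are given as a unit quaternion [x, y, z, w].
In Python, from station import manip, optics gives the robot as it stands.
- The arm moves only by the tool servo_tool, never from a script. Its argument "motion" is a list of rows, each a list of 7 numbers: the shift along the tool's x, y, z in m, then the turn, a rotation vector about the tool's x, y, z in degrees, then the closure, from 0 (fully open) to 1 (shut). A call has exactly 8 rows; each row shifts and turns the commanded pose from where the row before left it, along the tool's axes as they then stand; what a row does not reach is not made up. A row lasts 1/12 s, in which the tool goes at most 41.7 mm and 7.16 degrees, less where a joint would pass 70% of its speed; a pose out of reach is approached as far as the arm can. A call with a gripper value outside its range is refused whole. The fingers move at their own pace and stop on an object; "newtons" is the grip in N (left out, the last holds). Time passes only in rows, so rows that do not move let the fingers close, or fill a call up. It gives the time, the measured TCP pose, the force, the opening and the grip force at its end, in the units of the state.
- manip.observe(): the state, without advancing time (a new reading comes with each control period).
- optics.read_camera(name): name is "scene" or "side" or "wrist"; returns a dict with "color" (420x560x3 uint8, blue, green, red), "fx", "fy", "cx", "cy" (pixels), "R" (3x3) and "t" (3): a world point X has camera coordinates R X + t. Camera axes: x right, y down, z forward; pixel columns grow to the right and rows downward; lengths in m; the calibration is good to about 2 mm. A picture is of the moment at which its call begins. There is no depth.
- manip.hand_in(): hands the job in; it is judged then, once.
The state is a dict: "t": time; "joint_pos": joint angles; "qd": joint speeds; "joint_efforts": joint torques, N m; "tcp_pos": TCP position; "tool_rot": TCP orientation; "force": force on the tool from outside, world axes, zero at the start; "torque": the same for the moment, N m; "finger_gap": opening from 0.0 (shut) to 1.0 (fully open); "grip_force": force on a finger pad.
Only numpy, scipy, OpenCV 4.12 (cv2) and the standard library are available. Lean on these libraries where they do the work, as an engineer would, in place of code of your own. Each camera call takes 0.05 s, during which the arm holds its last target. There are 200 camera calls.

## Task

Switch the packing belt off by pushing the isolator's red-knobbed toggle right over to its other side, then pick up the tongs and use them, never the robot's own fingers, to take the orange desiccant canister off the belt. Leave the belt off and finish while still holding the canister up for inspection, squeezed in the tongs, with its underside at least 80 mm above the belt. Leave the two white canisters and all the other things on the bench where they are.

Things in the scene. Friction and masses are not known exactly. Their poses are not given: they have to be found in the camera images.
- isolator: Grey isolator box with a yellow top plate, fixed to the bench, 85 (x) by 70 (y) by 40 mm high. Origin: centre of its underside. The toggle stands on it and swings in the box's own x-z plane; its pivot lies on the box's vertical centre line 46 mm above the origin, between two steel cheeks that reach 56 mm above the origin.
- toggle (a joint): Toggle of the isolator, rad: 0 = on (leans 0.5 rad from vertical towards the box's -x, the robot's side), 1.0 = off (leans 0.5 rad towards the box's +x). Its weighted knob (0.1 kg) carries it over-centre: pushed past the upright (0.5) it falls to the other stop and stays there. About 1 N at the knob moves it. It starts on.
- toggle_knob (a point): Centre of the toggle's red ball knob, 26 mm in diameter, on a 10 mm rod, 62 mm from the pivot (100 mm above the bench at either stop, 108 mm when upright).
- conveyor: Small belt conveyor, fixed to the bench: green belt in an aluminium frame, 90 (x) by 340 (y) mm, belt surface and frame 50 mm and 48 mm above the bench. Origin: centre of its underside; the belt runs along its y. A blue motor, up to 50 mm high, sticks out 75 mm beyond its +x side. The belt surface does not move in this job.
- spent: Orange desiccant canister, upright cylinder 28 mm in diameter, 36 mm high, about 30 g, standing on the belt. Origin: centre of its underside, z along its axis. The one to take. It and the two white ones stand about 90 mm apart along the belt, in any order.
- fresh_a: White desiccant canister, same size as the orange one, standing on the belt. Leave it. Origin: centre of its underside.
- fresh_b: White desiccant canister, same as the other. Leave it. Origin: centre of its underside.
- tongs: Sprung tongs, 0.1 kg, 235 mm long, lying flat, opening sideways. x runs from head to tips along the centre line, z up. Origin: on the centre line, on the bench, midway between the two blue grips (where to grip: the balance point). Grips: nearly parallel upright pads 72 mm long, 30 mm high, 54 mm over their outsides when open (57 at the front end). Hinge 100 mm behind the origin.
- tongs_left (a joint): Closing angle of the tongs' left arm, rad; the right arm mirrors it. 0 = open as they lie, 0.15 = fully squeezed. Springs open: squeezing the grips takes about 8 N to start, 11 N at 0.09. Each 0.01 rad brings the grips 2 mm and the tips 3.9 mm closer together. It stops on a canister at about 0.09, with the grips 36 mm over their outsides; 18 to 25 N of grip holds it well.
- tongs_tips (a point): Point midway between the steel tip paddles, where the canister is to be held: 95 mm ahead of the tongs' origin, 15 mm above their underside. The paddles are 22 mm high, run from 78 to 112 mm ahead of the origin and are slightly hollow at 95 mm; when open the gap is 63 mm at the hollow, about 53 mm at the ends, 72 mm over their outsides.
- jar_amber: Amber jar with black cap, 60 mm in diameter, 85 mm high, a bystander. Origin: centre of its underside.
- jar_green: Green jar with white cap, 56 mm in diameter, 75 mm high, a bystander. Origin: centre of its underside.
- pail: White lidded pail, 120 mm in diameter, 112 mm high, a bystander. Origin: centre of its underside.

How it is judged:
By the outcome, as a careful person would: the job done as asked, in the order asked, and still so for the second after the job is handed in, while the arm keeps its last pose, push and grip.
It also fails if it takes over 58 s, if anything falls off the work surface, if the arm or the gripper's body presses on something with over 40 N, if the wrist force passes 120 N, or if a joint passes its speed limit or range.

## Working session

There is one attempt and no reset: what is moved stays moved. The work goes in short steps, Python scripts to look and compute and a tool call to move; the robot and the scene stay as the last step left them, time stands still between calls to the robot, and variables do not carry over. Pictures are saved under pics/ and viewed, at most 10 in all, crops included, and the job is handed in when it is done.

Besides the shell and the picture viewer there is one more tool, called after "Request:" by a JSON object that holds its "fn" and its "kwargs", one argument or row to a line. servo_tool: Moves the arm, as the interface text tells. Its arguments: {"type":"object","properties":{"motion":{"type":"array","items":{"type":"array","items":{"type":"number"}}},"newtons":{"type":"number"}},"required":["motion"]}

```bash
mkdir -p pics; ls; python3 - <<'E'
from station import manip, optics
import cv2,numpy as np
s=manip.observe();print({k:np.round(v,3) for k,v in s.items()}, manip.grip_point_offset)
ims=[]
for n in("scene","side"):
    c=optics.read_camera(n);cv2.imwrite(f"pics/{n}0.png",c["color"])
    np.savez(f"{n}0.npz",**c)
    print(n,c["fx"],c["cx"],c["cy"],np.round(-c["R"].T@c["t"],3),np.round(c["R"],2).tolist())
E
```

```text
pics
{'t': np.float64(0.0), 'joint_pos': array([-1.281,  0.351,  1.652, -0.   ,  1.139, -0.085]), 'qd': array([-0.001,  0.   , -0.   ,  0.   ,  0.   ,  0.001]), 'joint_efforts': array([ 1.0000e-03, -4.9732e+01, -2.8525e+01,  7.0000e-02,  2.6000e-02,
       -0.0000e+00]), 'tcp_pos': array([ 0.201, -0.511,  0.195]), 'tool_rot': array([ 0.982,  0.186, -0.   , -0.001]), 'force': array([0.01 , 0.177, 0.745]), 'torque': array([-0.007, -0.   , -0.04 ]), 'grip_force': np.float64(0.0), 'finger_gap': np.float64(1.002)} 0.0188
scene 490.17552076513243 280.75733654348414 216.4653394099116 [ 1.207 -0.818  0.75 ] [[0.75, 0.66, 0.02], [0.36, -0.39, -0.85], [-0.56, 0.64, -0.53]]
side 500.6747465107833 276.465875426495 202.8065856736286 [ 0.286 -1.266  0.861] [[0.98, -0.19, -0.02], [-0.11, -0.5, -0.86], [0.16, 0.84, -0.52]]
```

View pics/scene0.png

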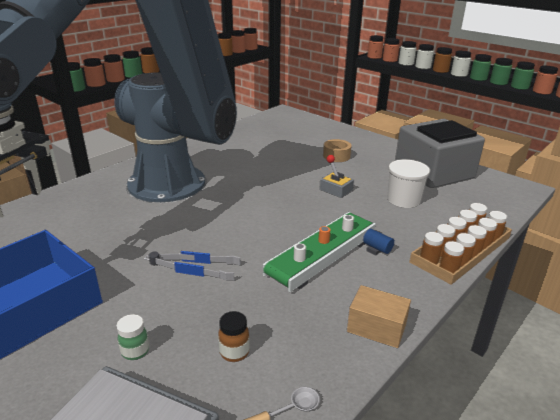

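View pics/side0.png

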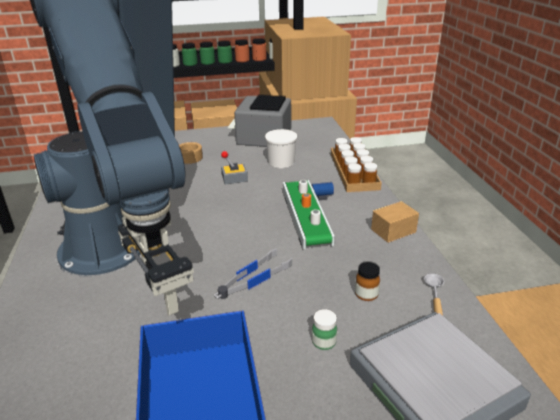

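The scene view shows the tongs near (195,265), with the head at (153,258) and tips at (238,268). The red knob is at (331,158), the orange canister at (325,234) between the two white ones, and the isolator's yellow plate at (338,180). The side view agrees: tongs (255,273), knob (225,155), orange canister (306,200).

```bash
cat > h.py <<'E'
import cv2,numpy as np
def ray(c,p):
    d=c["R"].T@np.array([(p[0]-c["cx"])/c["fx"],(p[1]-c["cy"])/c["fy"],1.]);return -c["R"].T@c["t"],d/np.linalg.norm(d)
def plane(c,p,z):
    o,d=ray(c,p);return o+d*(z-o[2])/d[2]
def tri(rs):
    A=sum(np.eye(3)-np.outer(d,d) for o,d in rs);b=sum((np.eye(3)-np.outer(d,d))@o for o,d in rs)
    x=np.linalg.solve(A,b);return x,[round(float(np.linalg.norm((np.eye(3)-np.outer(d,d))@(x-o)))*1000,1) for o,d in rs]
def blobs(c,lo,hi,roi=None,amin=15):
    h=cv2.cvtColor(c["color"],cv2.COLOR_BGR2HSV);m=cv2.inRange(h,np.array(lo),np.array(hi))
    if roi: k=np.zeros_like(m);x0,y0,x1,y1=roi;k[y0:y1,x0:x1]=255;m&=k
    n,l,s,ce=cv2.connectedComponentsWithStats(m)
    return [(int(s[i,4]),ce[i],s[i,:4],l==i) for i in range(1,n) if s[i,4]>=amin]
E
python3 - <<'E'
from h import *
C={n:dict(np.load(f"{n}0.npz")) for n in("scene","side")}
roi={"scene":dict(knob=(315,145,345,175),can=(285,200,365,265),belt=(255,200,400,300),tongs=(170,240,225,285),yel=(310,165,365,200)),
"side":dict(knob=(210,145,240,168),can=(290,175,330,230),belt=(270,170,340,250),tongs=(230,255,280,295),yel=(215,155,255,190))}
col=dict(knob=((0,150,90),(8,255,255)),can=((3,150,120),(16,255,255)),belt=((50,120,40),(80,255,255)),tongs=((105,130,60),(125,255,255)),yel=((18,120,80),(35,255,255)),wh=((0,0,150),(179,50,255)))
R={}
for n,c in C.items():
    for k in ("knob","can","belt","tongs","yel","wh"):
        b=sorted(blobs(c,*col[k],roi[n]["can" if k=="wh" else k]),key=lambda b:-b[0]);R[n,k]=b
        z=dict(knob=.1,can=.068,belt=.05,tongs=.016,yel=.04,wh=.068)[k]
        for q in b[:3]: print(n,k,q[0],np.round(q[1],1),q[2],np.round(plane(c,q[1],z),3))
    # belt corner rectangle
    m=sum(b[3] for b in R[n,"belt"]).astype(np.uint8);ys,xs=np.nonzero(m)
    P=np.array([plane(c,p,.05)[:2] for p in zip(xs,ys)],np.float32);print("belt rect",cv2.minAreaRect(P))
print("knob",tri([ray(C[n],R[n,"knob"][0][1]) for n in C]))
print("can",tri([ray(C[n],R[n,"can"][0][1]) for n in C]))
E
```

```text
scene knob 49 [330.2 158.1] [327 155   8   8] [0.401 0.339 0.1  ]
scene can 129 [323.7 236.1] [319 228  11  16] [0.624 0.016 0.068]
scene belt 1746 [311.2 250.9] [265 213 106  73] [ 0.626 -0.034  0.05 ]
scene tongs 281 [188.7 268.6] [175 262  29  14] [ 0.425 -0.255  0.016]
scene tongs 204 [198.2 256.6] [181 251  29  13] [ 0.405 -0.208  0.016]
scene yel 114 [337.2 179.4] [324 173  27  12] [0.438 0.334 0.04 ]
scene wh 211 [299.6 249.2] [285 229  34  33] [ 0.616 -0.068  0.068]
scene wh 174 [344.7 221.9] [326 212  28  20] [0.624 0.106 0.068]
scene wh 157 [338.3 247.1] [311 229  54  36] [0.679 0.003 0.068]
belt rect ((0.6214011311531067, 0.002437487244606018), (0.08434319496154785, 0.35219839215278625), 0.4638763666152954)
side knob 28 [224.3 154.3] [222 152   6   6] [0.401 0.343 0.1  ]
side can 84 [305.8 200.7] [302 195   9  12] [0.617 0.021 0.068]
side belt 1037 [308.9 217.9] [287 182  45  63] [ 0.61  -0.049  0.05 ]
side tongs 203 [258.6 278.5] [248 269  22  20] [ 0.423 -0.253  0.016]
side tongs 117 [249.4 267.5] [237 261  21  13] [ 0.406 -0.202  0.016]
side yel 109 [233.6 168.9] [224 164  21  10] [0.43  0.341 0.04 ]
side wh 704 [314.4 195.4] [290 175  40  54] [0.651 0.047 0.068]
side wh 89 [295.3 214.5] [290 197  13  33] [ 0.568 -0.049  0.068]
side wh 22 [290.9 225.8] [290 221   4   9] [ 0.542 -0.105  0.068]
belt rect ((0.616649866104126, -0.0015314817428588867), (0.3599390983581543, 0.07380086928606033), 87.3575668334961)
knob (array([0.40121641, 0.33913357, 0.10068488]), [0.8, 0.8])
can (array([0.61870321, 0.02432159, 0.06371391]), [2.0, 2.0])
```

Request:
{"fn": "servo_tool", "kwargs": {
  "motion": [
    [0.035,-0.0215,0,0,0,0,1],
    [0.035,-0.0215,0,0,0,0,1],
    [0.035,-0.0215,0,0,0,0,1],
    [0.035,-0.0215,0,0,0,0,1],
    [0.035,-0.0215,0,0,0,0,1],
    [0.035,-0.0215,0,0,0,0,1],
    [0.035,-0.0215,0,0,0,0,1],
    [0.02,-0.0215,0,0,0,0,1]
  ],
  "newtons": 20
}}

```text
t: 0.77
tcp_pos: [0.3867, -0.2525, 0.1959]
tool_rot: [0.982, 0.187, 0.0, -0.0]
force: [0.6, -0.4, -0.8]
finger_gap: 0.477
grip_force: 0.0
```

```bash
python3 - <<'E'
from station import manip, optics
import cv2,numpy as np
c=optics.read_camera("wrist");cv2.imwrite("pics/w1.png",c["color"]);np.savez("w1.npz",**c)
s=manip.observe();print({k:np.round(s[k],3) for k in("t","tcp_pos","tool_rot","joint_pos")});print(np.round(-c["R"].T@c["t"],3),np.round(c["R"],2).tolist())
E
```

```text
{'t': np.float64(0.817), 'tcp_pos': array([ 0.387, -0.249,  0.196]), 'tool_rot': array([ 0.982,  0.187,  0.   , -0.001]), 'joint_pos': array([-0.674,  0.187,  1.872,  0.002,  1.083,  0.518])}
[ 0.451 -0.226  0.384] [[0.37, -0.93, -0.0], [-0.9, -0.36, 0.25], [-0.24, -0.09, -0.97]]
```

View pics/w1.png

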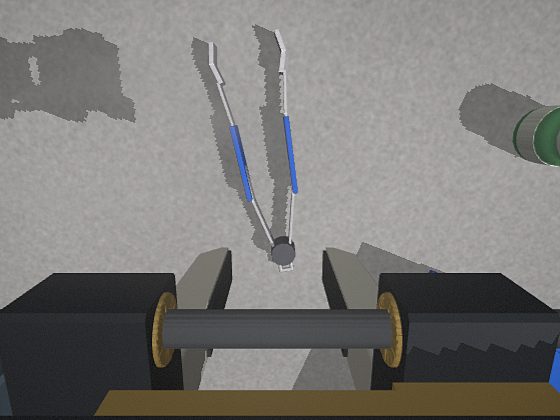

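The wrist view shows the tongs clearly. The head is at (284,252), the blue grips at about (241,163) and (291,155), and the tips at (212,50) and (281,40).

```bash
python3 - <<'E'
from h import *
c=dict(np.load("w1.npz"))
g=[b for b in blobs(c,(105,130,60),(125,255,255),(200,100,320,220),60)]
ctr=[];d=[]
for b in g:
    ys,xs=np.nonzero(b[3]);P=np.array([plane(c,p,.027)[:2] for p in zip(xs,ys)],np.float32)
    r=cv2.minAreaRect(P);v=cv2.fitLine(P,cv2.DIST_L2,0,.01,.01).ravel()[:2];v=v*np.sign(v[0]);ctr.append(r[0]);d.append(v);print(b[0],r,np.degrees(np.arctan2(v[1],v[0])))
print("origin",np.mean(ctr,0),"yaw",np.degrees(np.arctan2(*np.sum(d,0)[::-1])), "sep",np.linalg.norm(np.subtract(*ctr)))
n=np.subtract(ctr[0],ctr[1]);print("perp yaw",np.degrees(np.arctan2(n[0],-n[1]))%180)
h=plane(c,(284,252),.03)[:2];t=(plane(c,(212,52),.024)+plane(c,(282,45),.024))[:2]/2
print("head",h,"tips",t,np.degrees(np.arctan2(*(t-h)[::-1])))
E
```

```text
354 ((0.42147886753082275, -0.25155743956565857), (0.07411019504070282, 0.004417115822434425), 29.180124282836914) 29.185339
419 ((0.39637041091918945, -0.21062158048152924), (0.07404452562332153, 0.007462414912879467), 33.843101501464844) 33.67227
origin [ 0.40892464 -0.23108951] yaw 31.428806 sep 0.04802269413906269
perp yaw 31.523326205797
head [ 0.32718277 -0.28254762] tips [ 0.49634139 -0.17834664] 31.632890510456935
```

Request:
{"fn": "servo_tool", "kwargs": {
  "motion": [
    [0.011,-0.035,0,0,0,0,1],
    [0.011,-0.035,0,0,0,0,1],
    [0.011,-0.035,0,0,0,0,1],
    [0.011,-0.035,0,0,0,0,1],
    [0.011,-0.035,0,0,0,0,1],
    [0.011,-0.035,0,0,0,0,1],
    [0.011,-0.035,0,0,0,0,1],
    [0.011,-0.035,0,0,0,0,1]
  ]
}}

```text
t: 1.48
tcp_pos: [0.3637, 0.0396, 0.196]
tool_rot: [0.983, 0.186, 0.0, 0.0]
force: [-0.6, -0.4, -0.3]
finger_gap: 0.007
grip_force: 0.0
```

Request:
{"fn": "servo_tool", "kwargs": {
  "motion": [
    [0.011,-0.035,0,0,0,0,1],
    [0.011,-0.035,0,0,0,0,1],
    [0.011,-0.035,0,0,0,0,1],
    [0.011,-0.035,0,0,0,0,1],
    [0.011,-0.035,0,0,0,0,1],
    [0.011,-0.035,0,0,0,0,1],
    [0.011,-0.035,0,0,0,0,1],
    [0,0,0,0,0,0,1]
  ]
}}

```text
t: 2.15
tcp_pos: [0.3457, 0.2987, 0.1958]
tool_rot: [0.982, 0.188, 0.0, -0.001]
force: [0.5, 0.6, -0.3]
finger_gap: 0.011
grip_force: 0.0
```

Request:
{"fn": "servo_tool", "kwargs": {
  "motion": [
    [0,0,0,0,0,7.1,1],
    [0,0,0,0,0,7.1,1],
    [0,0,0,0,0,7.1,1],
    [0,-0.02,0.02,0,0,0,1],
    [0,-0.02,0.03,0,0,0,1],
    [0,0,0.03,0,0,0,1],
    [0,0,0.03,0,0,0,1],
    [0,0,0,0,0,0,1]
  ]
}}

```text
t: 2.82
tcp_pos: [0.3437, 0.3319, 0.0814]
tool_rot: [1.0, 0.002, -0.003, 0.003]
force: [-0.7, -0.9, -0.4]
finger_gap: 0.007
grip_force: 0.0
```

```bash
python3 - <<'E'
from station import manip, optics
import cv2,numpy as np
s=manip.observe();print({k:np.round(s[k],3) for k in("t","tcp_pos","tool_rot","joint_pos","force")})
c=optics.read_camera("wrist");cv2.imwrite("pics/w2.png",c["color"])
E
```

```text
{'t': np.float64(2.817), 'tcp_pos': array([0.344, 0.332, 0.081]), 'tool_rot': array([ 1.   ,  0.002, -0.003,  0.003]), 'joint_pos': array([ 0.67 ,  0.39 ,  1.93 , -0.   ,  0.831,  2.238]), 'force': array([-0.689, -0.87 , -0.429])}
```

View pics/w2.png

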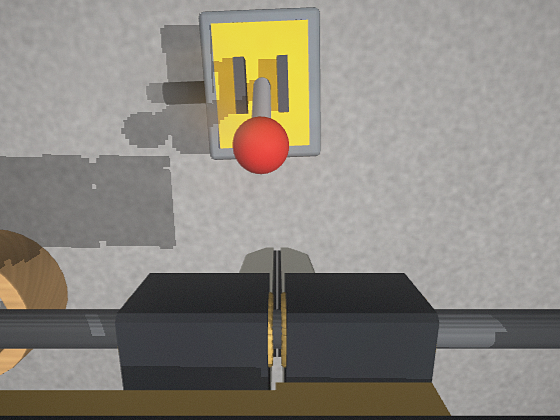

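The knob is at (261,145), about 7 mm to the +y side of the closed fingertips at x≈279. The box yaw is nearly zero. I'll push it now.

Request:
{"fn": "servo_tool", "kwargs": {
  "motion": [
    [0,-0.007,0,0,0,0,1],
    [0.02,0,0,0,0,0,1],
    [0.015,0,0,0,0,0,1],
    [0.012,0,0,0,0,0,1],
    [0.012,0,0,0,0,0,1],
    [0.012,0,0,0,0,0,1],
    [0.012,0,0,0,0,0,1],
    [0.008,0,0,0,0,0,1]
  ]
}}

```text
t: 3.53
tcp_pos: [0.4447, 0.3451, 0.0943]
tool_rot: [1.0, 0.001, 0.008, -0.005]
force: [6.0, 3.7, 25.9]
finger_gap: 0.003
grip_force: 12.7
```

Request:
{"fn": "servo_tool", "kwargs": {
  "motion": [
    [0,0,0,0,0,0,1],
    [-0.02,0,0,0,0,0,1],
    [-0.03,0,0,0,0,0,1],
    [-0.02,0,-0.02,0,0,0,1],
    [0,0,-0.03,0,0,0,1],
    [0,0,-0.03,0,0,0,1],
    [0,0,-0.03,0,0,0,1],
    [0,0,0,0,0,0,1]
  ]
}}

```text
t: 4.2
tcp_pos: [0.3697, 0.3434, 0.2036]
tool_rot: [1.0, 0.002, 0.005, -0.004]
force: [-0.6, 0.8, 0.5]
finger_gap: 0.002
grip_force: 0.0
```

```bash
python3 - <<'E'
from station import manip, optics
from h import *
s=manip.observe();print({k:np.round(s[k],3) for k in("t","tcp_pos","tool_rot","joint_pos","force")})
S=[]
for n in("scene","side"):
    c=optics.read_camera(n);cv2.imwrite(f"pics/{n}3.png",c["color"])
    roi=(305,130,375,185) if n=="scene" else (200,130,270,180)
    for b in blobs(c,(0,150,90),(8,255,255),roi): print(n,b[0],b[1],np.round(plane(c,b[1],.1),3))
c=optics.read_camera("wrist");
for b in blobs(c,(0,150,90),(8,255,255),None,100): print("wrist",b[0],b[1],np.round(plane(c,b[1],.1),3))
E
```

```text
{'t': np.float64(4.2), 'tcp_pos': array([0.37 , 0.343, 0.204]), 'tool_rot': array([ 1.   ,  0.002,  0.005, -0.004]), 'joint_pos': array([0.656, 0.253, 1.766, 0.   , 1.111, 2.224]), 'force': array([-0.648,  0.754,  0.506])}
scene 44 [330.5 158. ] [0.402 0.34  0.1  ]
side 32 [223.9375  154.21875] [0.4   0.344 0.1  ]
wrist 795 [280.38113208 165.66666667] [0.4  0.34 0.1 ]
```

The toggle is back at "on", with the knob at x≈0.40. I pushed too far and hard against the stop, with 26 N at the wrist. I'll redo it slowly and end just past upright.

Request:
{"fn": "servo_tool", "kwargs": {
  "motion": [
    [-0.015,0,0.01,0,0,0,1],
    [-0.005,0,0.035,0,0,0,1],
    [0,0,0.035,0,0,0,1],
    [0,0.002,0.035,0,0,0,1],
    [0.008,0,0,0,0,0,1],
    [0.008,0,0,0,0,0,1],
    [0.008,0,0,0,0,0,1],
    [0,0,0,0,0,0,1]
  ]
}}

```text
t: 5.02
tcp_pos: [0.3741, 0.3402, 0.083]
tool_rot: [1.0, 0.001, 0.002, -0.001]
force: [-0.3, -0.1, -0.4]
finger_gap: 0.004
grip_force: 0.0
```

Request:
{"fn": "servo_tool", "kwargs": {
  "motion": [
    [0.007,0,0,0,0,0,1],
    [0.007,0,0,0,0,0,1],
    [0.006,0,0,0,0,0,1],
    [0.006,0,0,0,0,0,1],
    [0,0,0,0,0,0,1],
    [0,0,0,0,0,0,1],
    [0,0,0,0,0,0,1],
    [0,0,0,0,0,0,1]
  ]
}}

```text
t: 5.68
tcp_pos: [0.397, 0.3393, 0.081]
tool_rot: [1.0, 0.002, -0.0, 0.0]
force: [-0.1, -0.1, -0.1]
finger_gap: 0.004
grip_force: 0.1
```

```bash
python3 - <<'E'
from station import manip, optics
from h import *
s=manip.observe();print({k:np.round(s[k],3) for k in("t","tcp_pos","tool_rot","joint_pos","force")})
c=optics.read_camera("wrist");a=c["color"]
d=optics.read_camera("side");b=cv2.resize(d["color"][110:210,170:290],(560,467))
cv2.imwrite("pics/w4.png",cv2.resize(np.vstack([a[:270],b[:330]]),(560,600)))
for q in blobs(c,(0,150,90),(8,255,255),None,100): print("wrist",q[0],q[1],np.round(plane(c,q[1],.1),3))
E
```

```text
{'t': np.float64(5.683), 'tcp_pos': array([0.397, 0.339, 0.081]), 'tool_rot': array([ 1.   ,  0.002, -0.   ,  0.   ]), 'joint_pos': array([0.618, 0.454, 1.824, 0.   , 0.864, 2.186]), 'force': array([-0.085, -0.13 , -0.124])}
wrist 2329 [274.56633748 223.56376127] [0.416 0.341 0.1  ]
```

View pics/w4.png

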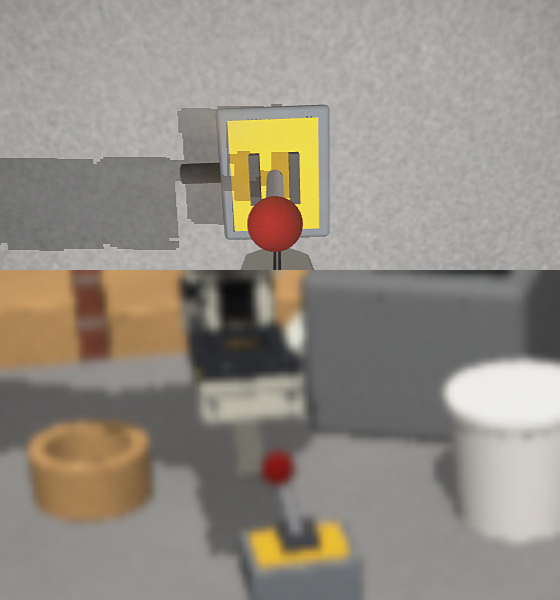

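The push is working: the knob is at (275,223) in the wrist view, x≈0.417, squarely ahead of the fingers. I'll continue past upright.

Request:
{"fn": "servo_tool", "kwargs": {
  "motion": [
    [0.006,0,0,0,0,0,1],
    [0.006,0,0,0,0,0,1],
    [0.006,0,0,0,0,0,1],
    [0.006,0,0,0,0,0,1],
    [0.002,0,0,0,0,0,1],
    [0,0,0,0,0,0,1],
    [0,0,0,0,0,0,1],
    [0,0,0,0,0,0,1]
  ]
}}

```text
t: 6.45
tcp_pos: [0.4231, 0.3394, 0.0809]
tool_rot: [1.0, 0.001, -0.0, 0.0]
force: [-0.3, 0.5, -0.5]
finger_gap: 0.003
grip_force: 0.0
```

```bash
python3 - <<'E'
from station import manip, optics
from h import *
c=optics.read_camera("wrist");a=c["color"]
for q in blobs(c,(0,150,90),(8,255,255),None,100): print("wrist",q[0],q[1],np.round(plane(c,q[1],.1),3))
E
```

```text
wrist 2272 [271.14040493 187.87852113] [0.459 0.343 0.1  ]
```

The toggle is off, with the knob at x≈0.459. I'll back away and go to the tongs.

Request:
{"fn": "servo_tool", "kwargs": {
  "motion": [
    [-0.01,0,0,0,0,0,0],
    [-0.02,0,0,0,0,0,0],
    [-0.02,0,-0.02,0,0,0,0],
    [0,0,-0.03,0,0,0,0],
    [0,0,-0.03,0,0,0,0],
    [0,0.01,-0.03,0,0,0,0],
    [0,0.03,0,0,0,0,0],
    [0,0.036,0,0,0,0,0]
  ]
}}

```text
t: 7.17
tcp_pos: [0.3732, 0.2638, 0.1924]
tool_rot: [1.0, 0.003, 0.002, -0.001]
force: [0.2, 0.8, 0.3]
finger_gap: 0.53
grip_force: 0.0
```

Request:
{"fn": "servo_tool", "kwargs": {
  "motion": [
    [0.003,0.038,0,0,0,0,0],
    [0.003,0.038,0,0,0,0,0],
    [0.003,0.038,0,0,0,0,0],
    [0.003,0.038,0,0,0,0,0],
    [0.003,0.038,0,0,0,0,0],
    [0.003,0.038,0,0,0,0,0],
    [0.003,0.038,0,0,0,0,0],
    [0.003,0.038,0,0,0,0,0]
  ]
}}

```text
t: 7.83
tcp_pos: [0.3975, -0.0419, 0.191]
tool_rot: [1.0, 0.002, 0.0, -0.0]
force: [1.0, -0.4, -0.1]
finger_gap: 0.997
grip_force: 0.0
```

Request:
{"fn": "servo_tool", "kwargs": {
  "motion": [
    [0.003,0.038,0,0,0,0,0],
    [0.003,0.038,0,0,0,0,0],
    [0.003,0.038,0,0,0,0,0],
    [0,0.038,0,0,0,-6.3,0],
    [0,0,0,0,0,-6.3,0],
    [0,0,0,0,0,-6.3,0],
    [0,0,0,0,0,-6.3,0],
    [0,0,0,0,0,-6.3,0]
  ]
}}

```text
t: 8.5
tcp_pos: [0.4073, -0.1917, 0.1908]
tool_rot: [0.961, 0.275, -0.0, -0.0]
force: [-0.3, 0.0, -0.2]
finger_gap: 1.003
grip_force: 0.0
```

```bash
python3 - <<'E'
from station import manip, optics
from h import *
from scipy.spatial.transform import Rotation as Rt
s=manip.observe();R=Rt.from_quat(s["tool_rot"]).as_matrix();p=s["tcp_pos"]
print({k:np.round(s[k],3) for k in("t","tcp_pos","tool_rot","joint_pos","finger_gap")},"yaw",np.degrees(np.arctan2(R[1,0],R[0,0])))
print("to tongs, tool axes:",np.round(R.T@(np.array([.409,-.231,.004])-p),4))
c=optics.read_camera("wrist")
for q in blobs(c,(105,130,60),(125,255,255),None,60): print(q[0],q[1],q[2],np.round(plane(c,q[1],.027),3))
c=optics.read_camera("scene")
for b in blobs(c,(0,150,90),(8,255,255),(305,130,375,185)): print("knob",b[0],b[1],np.round(plane(c,b[1],.1),3))
E
```

```text
{'t': np.float64(8.5), 'tcp_pos': array([ 0.407, -0.192,  0.191]), 'tool_rot': array([ 0.961,  0.275, -0.   , -0.   ]), 'joint_pos': array([-0.543,  0.174,  1.902,  0.   ,  1.066,  0.471]), 'finger_gap': np.float64(1.003)} yaw 31.90195557813068
to tongs, tool axes: [-0.0193  0.0343  0.1867]
380 [337.08684211 205.4       ] [332 168  11  77] [ 0.424 -0.25   0.027]
340 [287.56470588 206.89117647] [285 171   6  74] [ 0.397 -0.209  0.027]
582 [416.90034364 379.97766323] [396 362  41  28] [ 0.304 -0.442  0.027]
knob 42 [346.23809524 163.64285714] [0.461 0.34  0.1  ]
```

Request:
{"fn": "servo_tool", "kwargs": {
  "motion": [
    [-0.018,0.033,0,0,0,0,0],
    [0,0,0.03,0,0,0,0],
    [0,0,0.035,0,0,0,0],
    [0,0,0.035,0,0,0,0],
    [0,0,0.03,0,0,0,0],
    [0,0,0.02,0,0,0,0],
    [0,0,0,0,0,0,0],
    [0,0,0,0,0,0,0]
  ]
}}

```text
t: 9.27
tcp_pos: [0.4095, -0.2292, 0.0409]
tool_rot: [0.963, 0.271, -0.001, -0.001]
force: [0.7, -0.4, -0.1]
finger_gap: 1.001
grip_force: 0.0
```

```bash
python3 - <<'E'
from station import manip, optics
from h import *
s=manip.observe();print({k:np.round(s[k],4) for k in("t","tcp_pos","tool_rot","force")})
c=optics.read_camera("wrist");cv2.imwrite("pics/w5.png",c["color"])
E
```

```text
{'t': np.float64(9.2667), 'tcp_pos': array([ 0.4095, -0.2292,  0.0409]), 'tool_rot': array([ 9.625e-01,  2.712e-01, -5.000e-04, -6.000e-04]), 'force': array([ 0.6526, -0.4161, -0.0756])}
```

View pics/w5.png

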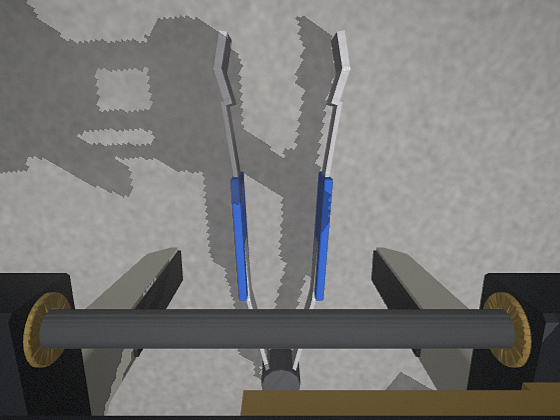

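The fingers straddle the tongs' grips, at (240,235) and (322,235), centred and aligned. I'll go down and close lightly.

Request:
{"fn": "servo_tool", "kwargs": {
  "motion": [
    [0,0,0.02,0,0,0,0],
    [0,0,0.015,0,0,0,0],
    [0,0,0,0,0,0,0],
    [0,0,0,0,0,0,0.25],
    [0,0,0,0,0,0,0.35],
    [0,0,0,0,0,0,0.4],
    [0,0,0,0,0,0,0.44],
    [0,0,0,0,0,0,0.48]
  ],
  "newtons": 6
}}

```text
t: 9.98
tcp_pos: [0.4102, -0.2299, 0.0066]
tool_rot: [0.962, 0.272, 0.0, 0.0]
force: [-0.1, 0.1, -0.6]
finger_gap: 0.691
grip_force: 0.0
```

Request:
{"fn": "servo_tool", "kwargs": {
  "motion": [
    [0,0,0,0,0,0,0.55],
    [0,0,0,0,0,0,0.6],
    [0,0,0,0,0,0,0.7],
    [0,0,0,0,0,0,0.7],
    [0,0,0,0,0,0,0.7],
    [0,0,-0.005,0,0,0,0.7],
    [0,0,-0.02,0,0,0,0.7],
    [0,0,-0.02,0,0,0,0.7]
  ]
}}

```text
t: 10.65
tcp_pos: [0.4089, -0.2291, 0.0509]
tool_rot: [0.962, 0.272, -0.001, -0.001]
force: [0.5, -0.3, -1.4]
finger_gap: 0.578
grip_force: 6.0
```

```bash
python3 - <<'E'
from station import manip, optics
from h import *
s=manip.observe();print({k:np.round(s[k],4) for k in("t","tcp_pos","tool_rot","force","torque","finger_gap","grip_force")})
c=optics.read_camera("wrist");b=optics.read_camera("side")["color"][220:320,170:330]
cv2.imwrite("pics/w6.png",np.vstack([c["color"][:330],cv2.resize(b,(560,350))])[:600])
E
```

```text
{'t': np.float64(10.65), 'tcp_pos': array([ 0.4089, -0.2291,  0.0509]), 'tool_rot': array([ 9.622e-01,  2.724e-01, -9.000e-04, -1.100e-03]), 'force': array([ 0.5299, -0.3288, -1.4014]), 'torque': array([-0.0283, -0.0255, -0.0206]), 'finger_gap': np.float64(0.5775), 'grip_force': np.float64(5.9937)}
```

View pics/w6.png

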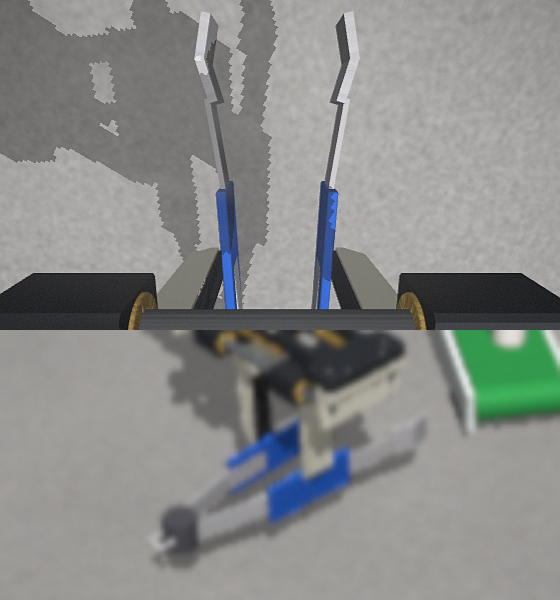

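The tongs are held at 6 N with the arms open, clear of the bench. I'll lift, turn to yaw 0 and go to above the canister.

Request:
{"fn": "servo_tool", "kwargs": {
  "motion": [
    [0,0,-0.02,0,0,3,0.7],
    [0,0,-0.02,0,0,5,0.7],
    [0,0,-0.02,0,0,5,0.7],
    [0,0,-0.02,0,0,5,0.7],
    [0,0,-0.02,0,0,5,0.7],
    [0,0,-0.01,0,0,5,0.7],
    [0,0,0,0,0,3.6,0.7],
    [0,0,0,0,0,0,0.7]
  ]
}}

```text
t: 11.42
tcp_pos: [0.4097, -0.2296, 0.1606]
tool_rot: [1.0, -0.001, 0.0, 0.0]
force: [0.8, -0.9, -0.9]
finger_gap: 0.576
grip_force: 6.0
```

Request:
{"fn": "servo_tool", "kwargs": {
  "motion": [
    [0.012,-0.025,0,0,0,0,0.7],
    [0.015,-0.032,0,0,0,0,0.7],
    [0.015,-0.036,0,0,0,0,0.7],
    [0.015,-0.036,0,0,0,0,0.7],
    [0.015,-0.036,0,0,0,0,0.7],
    [0.015,-0.036,0,0,0,0,0.7],
    [0.015,-0.032,0,0,0,0,0.7],
    [0.012,-0.02,0,0,0,0,0.7]
  ]
}}

```text
t: 12.08
tcp_pos: [0.5238, 0.0263, 0.1597]
tool_rot: [1.0, 0.002, -0.001, -0.0]
force: [0.4, -0.6, -1.0]
finger_gap: 0.577
grip_force: 6.0
```

Request:
{"fn": "servo_tool", "kwargs": {
  "motion": [
    [0,0,0,0,0,0,0.7],
    [0,0,0,0,0,0,0.7],
    [0,0,0,0,0,0,0.7],
    [0,0,0,0,0,0,0.7],
    [0,0,0,0,0,0,0.7],
    [0,0,0,0,0,0,0.7],
    [0,0,0,0,0,0,0.7],
    [0,0,0,0,0,0,0.7]
  ]
}}

```text
t: 12.75
tcp_pos: [0.5237, 0.023, 0.161]
tool_rot: [1.0, -0.0, 0.0, 0.0]
force: [1.0, 0.9, -0.5]
finger_gap: 0.574
grip_force: 6.0
```

```bash
python3 - <<'E'
from station import manip, optics
from h import *
s=manip.observe();print({k:np.round(s[k],4) for k in("t","tcp_pos","tool_rot","force","joint_pos","finger_gap","grip_force")})
c=optics.read_camera("wrist");cv2.imwrite("pics/w7.png",c["color"])
np.savez("w7.npz",**c)
for q in blobs(c,(3,150,120),(16,255,255),None,100): print(q[0],q[1],q[2],np.round(plane(c,q[1],.08),3))
E
```

```text
{'t': np.float64(12.75), 'tcp_pos': array([0.5237, 0.023 , 0.161 ]), 'tool_rot': array([ 1.e+00, -1.e-04,  1.e-04,  0.e+00]), 'force': array([ 0.9898,  0.9135, -0.493 ]), 'joint_pos': array([-0.045 ,  0.3447,  1.755 , -0.    ,  1.0417,  1.5261]), 'finger_gap': np.float64(0.574), 'grip_force': np.float64(5.9943)}
723 [274.47856155  79.09681881] [255  58  40  43] [0.618 0.025 0.08 ]
```

View pics/w7.png

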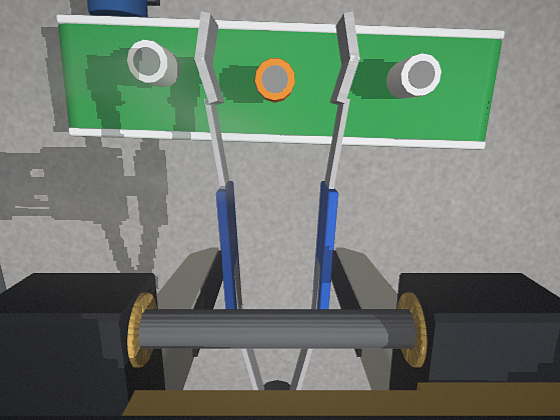

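The orange canister top is at (275,79), between the open paddles, whose hollows are at (198,60) and (355,62). The white canisters lie outside them, at (148,61) and (421,75).

```bash
python3 - <<'E'
from h import *
c=dict(np.load("w7.npz"))
for z in(.165,.176): print(plane(c,(199,60),z),plane(c,(353,62),z))
print(plane(c,(274.5,79),.086),plane(c,(148,61),.086),plane(c,(422,75),.086))
E
```

```text
[0.61815588 0.06044884 0.165     ] [ 0.61729181 -0.01215118  0.165     ]
[0.61662491 0.05826702 0.176     ] [ 0.61581238 -0.01000248  0.176     ]
[0.61710201 0.0253292  0.086     ] [0.62851684 0.11049138 0.086     ] [ 0.61968564 -0.07492007  0.086     ]
```

Request:
{"fn": "servo_tool", "kwargs": {
  "motion": [
    [0,-0.001,0.015,0,0,0,0.7],
    [0,0,0.02,0,0,0,0.7],
    [0,0,0.02,0,0,0,0.7],
    [0,0,0.02,0,0,0,0.7],
    [0,0,0.014,0,0,0,0.7],
    [0,0,0.008,0,0,0,0.7],
    [0,0,0,0,0,0,0.7],
    [0,0,0,0,0,0,0.7]
  ]
}}

```text
t: 13.47
tcp_pos: [0.524, 0.0243, 0.0643]
tool_rot: [1.0, 0.0, 0.0, 0.0]
force: [0.2, 0.3, -0.7]
finger_gap: 0.577
grip_force: 6.0
```

Request:
{"fn": "servo_tool", "kwargs": {
  "motion": [
    [0,0,0,0,0,0,0.5],
    [0,0,0,0,0,0,0.5],
    [0,0,0,0,0,0,0.54],
    [0,0,0,0,0,0,0.57],
    [0,0,0,0,0,0,0.59],
    [0,0,0,0,0,0,0.6],
    [0,0,0,0,0,0,0.62],
    [0,0,0,0,0,0,0.64]
  ],
  "newtons": 22
}}

```text
t: 14.13
tcp_pos: [0.5238, 0.0243, 0.064]
tool_rot: [1.0, 0.0, 0.0, 0.0]
force: [-0.2, 0.3, -0.7]
finger_gap: 0.376
grip_force: 22.0
```

Request:
{"fn": "servo_tool", "kwargs": {
  "motion": [
    [0,0,0,0,0,0,0.68],
    [0,0,0,0,0,0,0.72],
    [0,0,0,0,0,0,0.76],
    [0,0,0,0,0,0,0.8],
    [0,0,0,0,0,0,0.8],
    [0,0,0,0,0,0,0.8],
    [0,0,0,0,0,0,0.8],
    [0,0,0,0,0,0,0.8]
  ]
}}

```text
t: 14.8
tcp_pos: [0.5238, 0.0243, 0.0639]
tool_rot: [1.0, 0.0, -0.0, -0.0]
force: [-0.7, 0.4, -0.9]
finger_gap: 0.372
grip_force: 22.0
```

```bash
python3 - <<'E'
from station import manip, optics
from h import *
s=manip.observe();print({k:np.round(s[k],4) for k in("t","tcp_pos","tool_rot","force","finger_gap","grip_force")})
c=optics.read_camera("wrist");b=optics.read_camera("scene")["color"][180:300,230:410]
cv2.imwrite("pics/w8.png",np.vstack([c["color"][:230],cv2.resize(b,(560,370))]))
E
```

```text
{'t': np.float64(14.8), 'tcp_pos': array([0.5238, 0.0243, 0.0639]), 'tool_rot': array([ 1.e+00,  1.e-04, -0.e+00, -0.e+00]), 'force': array([-0.6585,  0.3596, -0.9005]), 'finger_gap': np.float64(0.3719), 'grip_force': np.float64(21.974)}
```

View pics/w8.png

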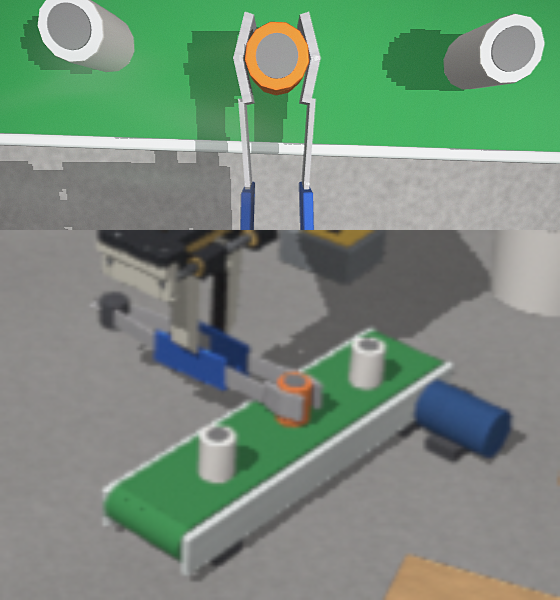

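The canister is seated in the paddle hollows at (277,57), and the grip is 22 N. I'll lift it 130 mm.

Request:
{"fn": "servo_tool", "kwargs": {
  "motion": [
    [0,0,-0.004,0,0,0,0.8],
    [0,0,-0.01,0,0,0,0.8],
    [0,0,-0.015,0,0,0,0.8],
    [0,0,-0.018,0,0,0,0.8],
    [0,0,-0.018,0,0,0,0.8],
    [0,0,-0.018,0,0,0,0.8],
    [0,0,-0.018,0,0,0,0.8],
    [0,0,-0.015,0,0,0,0.8]
  ]
}}

```text
t: 15.57
tcp_pos: [0.5239, 0.0243, 0.1822]
tool_rot: [1.0, 0.0, 0.001, 0.0]
force: [0.4, -0.2, -1.8]
finger_gap: 0.373
grip_force: 22.0
```

Request:
{"fn": "servo_tool", "kwargs": {
  "motion": [
    [0,0,-0.01,0,0,0,0.8],
    [0,0,-0.004,0,0,0,0.8],
    [0,0,0,0,0,0,0.8],
    [0,0,0,0,0,0,0.8],
    [0,0,0,0,0,0,0.8],
    [0,0,0,0,0,0,0.8],
    [0,0,0,0,0,0,0.8],
    [0,0,0,0,0,0,0.8]
  ]
}}

```text
t: 16.23
tcp_pos: [0.5236, 0.0243, 0.1935]
tool_rot: [1.0, 0.0, -0.0, -0.0]
force: [-0.7, -0.5, -1.2]
finger_gap: 0.379
grip_force: 22.0
```

```bash
python3 - <<'E'
from station import manip, optics
from h import *
s=manip.observe();print({k:np.round(s[k],4) for k in("t","tcp_pos","tool_rot","force","finger_gap","grip_force")})
a=optics.read_camera("scene");b=optics.read_camera("side")
cv2.imwrite("pics/f9.png",np.hstack([cv2.resize(a["color"][120:300,230:410],(400,400)),cv2.resize(b["color"][110:250,200:340],(400,400))]))
S=[]
for c,r in((a,(270,130,380,260)),(b,(270,120,350,240))):
    q=max(blobs(c,(3,150,120),(16,255,255),r),key=lambda q:q[0]);S.append(ray(c,q[1]))
print("orange",tri(S))
for q in blobs(a,(0,150,90),(8,255,255),(305,130,375,185)): print("knob",q[0],np.round(plane(a,q[1],.1),3))
E
```

```text
{'t': np.float64(16.2333), 'tcp_pos': array([0.5236, 0.0243, 0.1935]), 'tool_rot': array([ 1.e+00,  1.e-04, -4.e-04, -0.e+00]), 'force': array([-0.727 , -0.5487, -1.1577]), 'finger_gap': np.float64(0.3792), 'grip_force': np.float64(21.9741)}Traceback (most recent call last):
  File "<stdin>", line 8, in <module>
ValueError: max() iterable argument is empty
```

View pics/f9.png

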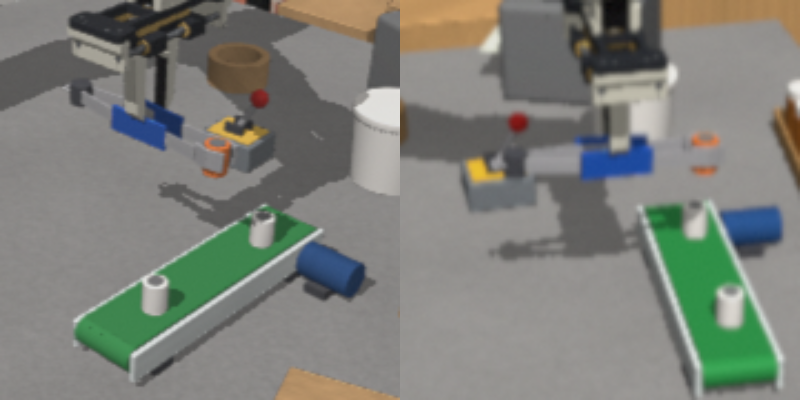

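Both views show the orange canister held high in the tongs: (215,155) on the left and (704,155) on the right. The white canisters are still on the belt and the toggle leans to its off side. The tool rose about 130 mm.

```bash
python3 -c "
from station import manip
print(manip.hand_in())"
```

```text
the job is handed in; nothing more can be done
None
```

I handed the job in with the belt off and the orange canister held about 130 mm above the belt in the tongs at 22 N, the two white ones still standing on it; the first toggle push overran (26 N at the wrist) and it went back to on, so I pushed it over again slowly before picking up the tongs.

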